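Fill the gap in the packing fixture

ROBOT

A 6-joint arm with a two-finger parallel gripper is mounted at the origin on a cart in front of the work surface, level with it; the furniture and walls round the work are solid. World frame = base frame: x ahead of the robot, y to its left, z up, the work surface at z = 0. Lengths are in m, angles in rad, forces in N, time in s.
With the tool pointing down it reaches from about 0.35 to 0.725 m from the base axis. Payload 6 kg.
Tool frame: the origin (TCP) lies at the very end of the fingers, on their centre line; the grasp point (between the pads) lies 19 mm behind it; z points along the fingers, y is the direction in which the jaws open and shut (so a half turn about z gives the same grasp; the last joint's range is limited). The gripper opens to 85 mm and grips with 20 to 120 N. Pads are 22 mm wide; open, the fingers measure 114 mm over their backs; the gripper's body (76 mm by 85 mm) begins 54 mm behind the grasp point. The pads swing forward as they close: fully open they stand 13 mm farther back than shut.
Start: joints at [1.452, 0.04, 0.085, 0, -1.615, -0.334], TCP at [0.262, 0.54, 0.231] pointing down, gripper open.
Joint ranges: [-2.56, 2.56], [-1.29, 2.01], [-1.08, 1.49], [-3.29, 1.98], [-2.81, -0.18], [-2.99, 2.99]. Speed limits (rad/s): [2.57, 2.57, 3.01, 3.14, 3.14, 3.14].

INTERFACE

Orientations are given as a rotation vector (axis times angle).
In Python, from rig import ctrl gives the robot as it stands.
- The arm moves only by the tool carry_out, never from a script. Its argument "plan" is a list of rows, each an object with "fingers": the finger opening in mm, from 0 to 85.4; "slide": the shift along the tool's x, y, z in units of 30 mm (1.0 is 30 mm), a list of three; "rotation": the turn, a rotation vector about the tool's x, y, z in units of 5 degrees (1.0 is 5 degrees), a list of three. A call has 1 to 8 rows; each row is the pose to reach, as a shift and turn from the pose commanded when the call began, along the tool's axes at that moment; what a row does not reach only later rows make up. A row lasts 1/10 s, in which the tool goes at most 50 mm and 8.59 degrees, less where a joint would pass 70% of its speed; a pose out of reach is approached as far as the arm can. A call with a gripper value outside its range is refused whole. The fingers move at their own pace and stop on an object; "force" is the grip in N (left out, the last holds). Time passes only in rows, so rows that repeat a pose let the fingers close. It gives the time, the measured TCP pose, the force and the opening at its end, in the units of the state.
- ctrl.observe(): the state, without advancing time (a new reading comes with each control period).
- ctrl.grab_frame(name): name is "scene" or "top"; returns a dict with "frame" (480x640x3 uint8, blue, green, red), "camera_matrix" (3x3 intrinsics, pixels), "origin" and "rotation" of the camera in the world. Camera axes: x right, y up, looking along -z (the intrinsics and any distortion apply to the point x, -y, -z); pixel columns grow to the right and rows downward; lengths in m; the calibration is good to about 2 mm. A picture is of the moment at which its call begins. There is no depth.
- ctrl.sign_off(): hands the job in, once; it reports no verdict.
The state is a dict: "clock": time; "joint_positions": joint angles; "joint_velocities": joint speeds; "tau": joint torques, N m; "ee_pos": TCP position; "tcp_rot": TCP orientation; "ft_force": force on the tool from outside, world axes, zero at the start; "wrist_torque": the same for the moment, N m; "gripper_width": finger opening in m.
Only numpy, scipy, OpenCV 4.12 (cv2) and the standard library are available. Lean on these libraries where they do the work, as an engineer would, in place of code of your own. Each camera call takes 0.05 s, during which the arm holds its last target. There are 200 camera calls.

TASK

A steel block is already set in the bench fixture, and an empty gap is left between its dark wooden pad and the grey end stop to the right of the pad. Of the three painted-top wooden packing blocks standing in front of the fixture, choose the one whose thickness fills that gap and stand it upright in the gap, fully down on the bed and about midway along the jaws. Leave the other two blocks where they stand.

Things in the scene. Friction and masses are not known exactly. Their poses are not given: they have to be found in the camera images.
- gap (a point): Middle of the empty gap's floor, on the fixture's bed, 10 mm above the bench. z up, y across the gap (grey end stop on -y, dark wooden pad on +y), x along the jaws, away from the robot. The gap is 50 mm wide in y at the floor, 72 mm long in x, open at both x ends. Jaws stand 36 mm above the bed; from 20 mm up their inner faces slope outwards to a 68 mm wide mouth.
- fixture: Bench fixture, fixed: aluminium bed plate 100 mm (x) by 172 mm (y), 10 mm thick, carrying from right to left (-y to +y) a grey end stop, the empty gap, a dark wooden pad, a steel block and another grey stop; nothing on it over 46 mm above the bench. Origin on the bench right below point gap, same axes; it reaches 59 mm to -y and 113 mm to +y of it.
- block_green: Packing block of pale wood with a green painted top, loose, standing upright on the bench. 32 mm deep in its x, 26 mm thick in its y, 80 mm tall. Origin at the centre of its underside, z up. About 50 g.
- block_blue: Packing block of pale wood with a blue painted top, loose, standing upright on the bench. 32 mm deep in its x, 44 mm thick in its y, 80 mm tall. Origin at the centre of its underside, z up. About 80 g.
- block_yellow: Packing block of pale wood with a yellow painted top, loose, standing upright on the bench. 32 mm deep in its x, 62 mm thick in its y, 80 mm tall. Origin at the centre of its underside, z up. About 110 g.
Things that resemble listed ones, but are neither listed nor needed, are in the scene too. What is shaped like the block_blue but red is not meant.

How it is judged:
By the outcome, as a careful person would: the job done as asked, in the order asked, and still so for the second after the job is handed in, with the robot touching nothing.
It also fails if it takes over 32 s, if anything falls off the work surface, if the arm or the gripper's body presses on something with over 40 N, if the wrist force passes 120 N, or if a joint passes its speed limit or range.

## Working session

There is one attempt and no reset: what is moved stays moved. The work goes in short steps, Python scripts to look and compute and a tool call to move; the robot and the scene stay as the last step left them, time stands still between calls to the robot, and variables do not carry over. Pictures are saved under pics/ and viewed, about 8 in all and at most 12, crops included, and the job is handed in when it is done.

Besides the shell and the picture viewer there is one more tool, called by a JSON object that holds its "method" and its "body". carry_out: Moves the arm, as the interface text tells. Its arguments: {"type":"object","properties":{"plan":{"type":"array","items":{"type":"object","properties":{"fingers":{"type":"number"},"slide":{"type":"array","items":{"type":"number"}},"rotation":{"type":"array","items":{"type":"number"}}}}},"force":{"type":"number"}},"required":["plan"]}

```bash
mkdir -p pics; ls
cat > h.py <<'E'
import numpy as np,cv2
from rig import ctrl
def grab(n):
    return ctrl.grab_frame(n)
def cast(f,uv,z):
    K=np.array(f["camera_matrix"]);R=np.array(f["rotation"]);o=np.array(f["origin"])
    uv=np.atleast_2d(uv).astype(float)
    d=np.c_[(uv[:,0]-K[0,2])/K[0,0],-(uv[:,1]-K[1,2])/K[1,1],-np.ones(len(uv))]@R.T
    return o+d*((z-o[2])/d[:,2])[:,None]
def proj(f,P):
    K=np.array(f["camera_matrix"]);R=np.array(f["rotation"]);o=np.array(f["origin"])
    c=(np.atleast_2d(P)-o)@R
    return np.c_[K[0,0]*c[:,0]/-c[:,2]+K[0,2],K[1,1]*-c[:,1]/-c[:,2]+K[1,2]]
E
python3 - <<'E'
from h import *
for n in("top","scene"):
    f=grab(n);cv2.imwrite(f"pics/{n}0.png",f["frame"]);print(n,{k:np.round(v,4).tolist() for k,v in f.items() if k!="frame"})
print(ctrl.observe())
E
```

```text
pics
top {'camera_matrix': [[564.3744, 0.0, 307.3867], [0.0, 564.3744, 236.126], [0.0, 0.0, 1.0]], 'origin': [0.4047, 0.3479, 0.8936], 'rotation': [0.0504, -0.0665, -1.5833]}
scene {'camera_matrix': [[622.184, 0.0, 318.5479], [0.0, 622.184, 238.3777], [0.0, 0.0, 1.0]], 'origin': [-0.1681, 0.7457, 0.4598], 'rotation': [0.6146, -1.1079, -1.8712]}
{'clock': 0.1, 'joint_positions': array([ 1.45170078e+00,  4.07848418e-02,  8.38663292e-02, -4.00945118e-04,
       -1.61549408e+00, -3.33675332e-01]), 'joint_velocities': array([ 2.19197079e-03, -1.94457576e-03,  1.99763259e-03,  1.15027463e-03,
       -1.51509355e-03, -6.53086548e-05]), 'tau': array([-5.67669063e-03, -3.69344974e+01,  3.48281801e+01,  6.95171177e+00,
       -4.60821495e-03,  2.80153799e-06]), 'ee_pos': array([0.26229463, 0.53929233, 0.230337  ]), 'tcp_rot': array([ 3.05983041e+00, -7.04754177e-01, -3.53524663e-04]), 'ft_force': array([-0.16668058, -0.01359403, -0.27212845]), 'wrist_torque': array([-0.03750773, -0.04176078,  0.0091421 ]), 'gripper_width': 0.08524682795275995}
```

View pics/top0.png

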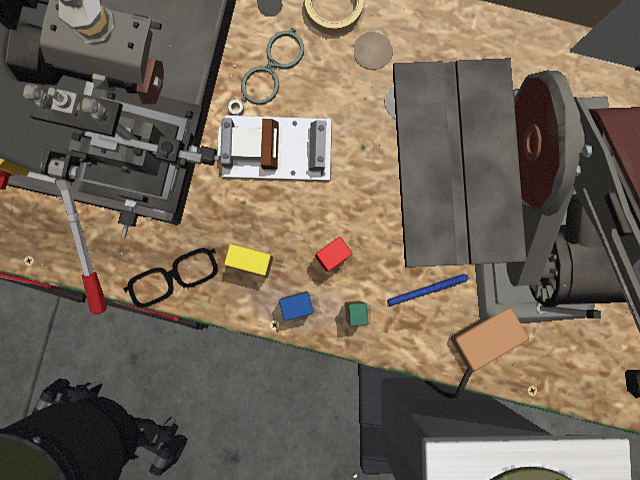

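View pics/scene0.png

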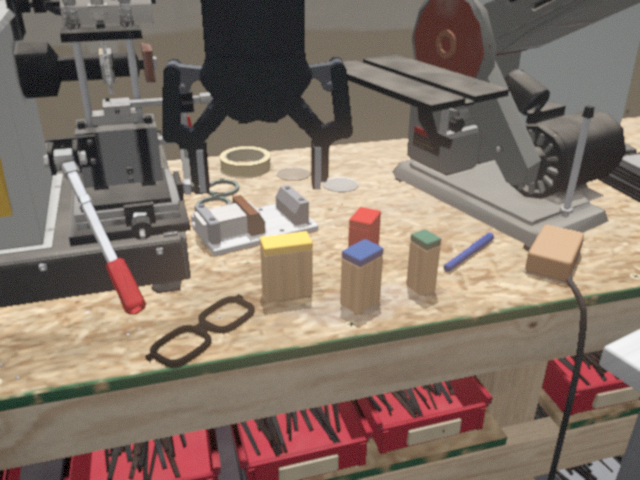

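Both views are clear. In the top image the blue block's top is near (296,306), and the gap lies between the brown pad (270,144) and the grey stop (318,146). The red decoy is at (334,254). The blue block (44 mm) fits the 50 mm gap; green is far too thin and yellow is wider than the floor.

```bash
cat > m.py <<'E'
from h import *
def yaw(b): # direction of long side(world)
    e=[b[1]-b[0],b[2]-b[1]];L=[np.linalg.norm(x[:2]) for x in e]
    l=e[int(np.argmax(L))];return np.degrees(np.arctan2(l[1],l[0]))%180,np.round(sorted(L),4)
def blob(f,m,near,z):
    cs,_=cv2.findContours(m,cv2.RETR_EXTERNAL,cv2.CHAIN_APPROX_NONE)
    cs=[c for c in cs if cv2.contourArea(c)>40]
    c=min(cs,key=lambda c:np.hypot(*(c.reshape(-1,2).mean(0)-near)))
    w=cast(f,c.reshape(-1,2),z)  # rectify to plane first, then fit a rectangle
    r=cv2.minAreaRect((w[:,:2]*1000).astype(np.float32));b=cv2.boxPoints(r)/1000
    return np.array(r[0])/1000,yaw(b),c
E
python3 - <<'E'
from m import *
f=grab("top");im=f["frame"];hsv=cv2.cvtColor(im,cv2.COLOR_BGR2HSV)
for n,lo,hi,near in(("blue",(100,120,50),(130,255,255),(296,306)),("green",(65,60,30),(95,255,255),(356,314)),("yellow",(22,150,120),(35,255,255),(247,259)),("red",(0,170,100),(8,255,255),(334,254))):
    c,y,_=blob(f,cv2.inRange(hsv,lo,hi),near,.08);print(n,c,y)
# bed plate: bright, low saturation; fill region
m=cv2.inRange(hsv,(0,0,150),(180,45,255));m[:105]=0;m[195:]=0;m[:,:212]=0;m[:,340:]=0
m=cv2.morphologyEx(m,cv2.MORPH_OPEN,np.ones((3,3)))
h=cv2.convexHull(np.vstack([c for c in cv2.findContours(m,0,1)[0] if cv2.contourArea(c)>100]))
w=cast(f,h.reshape(-1,2),.01);r=cv2.minAreaRect((w[:,:2]*1000).astype(np.float32));b=cv2.boxPoints(r)/1000
c=np.array(r[0])/1000;y=yaw(b);print("bed",c,y)
yd=np.radians(y[0]);d=np.array([np.cos(yd),np.sin(yd)]);g=c-0.027*d;print("gap",g)
cr=cv2.resize(im[90:350,200:380],None,fx=3,fy=3,interpolation=2)[:, :]
for P,col in((np.r_[g,.01],(0,0,255)),):
    u=(proj(f,P)[0]-(200,90)+.5)*3;cv2.circle(cr,tuple(int(x) for x in u),4,col,-1)
for P in b:
    u=(proj(f,np.r_[P,.01])[0]-(200,90)+.5)*3;cv2.circle(cr,tuple(int(x) for x in u),3,(255,0,255),-1)
cv2.imwrite("pics/a.png",cr[:590])
E
```

```text
Traceback (most recent call last):
  File "m.py", line 9, in blob
    w=cast(f,c.reshape(-1,2),z)  # rectify to plane first, then fit a rectangle
  File "h.py", line 9, in cast
    return o+d*((z-o[2])/d[:,2])[:,None]
                         ~^^^^^
IndexError: too many indices for array: array is 1-dimensional, but 2 were indexed
```

```bash
sed -i 's/R=np.array(f\["rotation"\])/R=cv2.Rodrigues(np.array(f["rotation"],float))[0]/' h.py
cat > look.py <<'E'
from m import *
f=grab("top");im=f["frame"];hsv=cv2.cvtColor(im,cv2.COLOR_BGR2HSV)
for n,lo,hi,near in(("blue",(100,120,50),(130,255,255),(296,306)),("green",(65,60,30),(95,255,255),(356,314)),("yellow",(22,150,120),(35,255,255),(247,259)),("red",(0,170,100),(8,255,255),(334,254))):
    c,y,_=blob(f,cv2.inRange(hsv,lo,hi),near,.08);print(n,c,y)
m=cv2.inRange(hsv,(0,0,150),(180,45,255));m[:105]=0;m[195:]=0;m[:,:212]=0;m[:,340:]=0
m=cv2.morphologyEx(m,cv2.MORPH_OPEN,np.ones((3,3)))
h=cv2.convexHull(np.vstack([c for c in cv2.findContours(m,0,1)[0] if cv2.contourArea(c)>100]))
w=cast(f,h.reshape(-1,2),.01);r=cv2.minAreaRect((w[:,:2]*1000).astype(np.float32));b=cv2.boxPoints(r)/1000
c=np.array(r[0])/1000;y=yaw(b);print("bed",c,y)
yd=np.radians(y[0]);d=np.array([np.cos(yd),np.sin(yd)]);g=c-0.027*d;print("gap",g)
cr=cv2.resize(im[90:350,200:380],None,fx=3,fy=3,interpolation=2)
for P in [g,*b]:
    u=(proj(f,np.r_[P,.01])[0]-(200,90)+.5)*3;cv2.circle(cr,tuple(int(x) for x in u),3,(255,0,255),-1)
cv2.imwrite("pics/a.png",cr[:590])
E
python3 look.py
```

```text
blue [0.36518686 0.35713437] (np.float32(103.52689), array([0.0314, 0.043 ], dtype=float32))
green [0.35262057 0.2684639 ] (np.float32(3.2102122), array([0.0253, 0.0316], dtype=float32))
yellow [0.43318878 0.42651129] (np.float32(73.722664), array([0.031 , 0.0606], dtype=float32))
red [0.43984351 0.30121826] (np.float32(124.762436), array([0.0317, 0.0435], dtype=float32))
bed [0.61282324 0.3845    ] (np.float32(87.564415), array([0.0993, 0.1693], dtype=float32))
gap [0.61167584 0.35752439]
```

View pics/a.png

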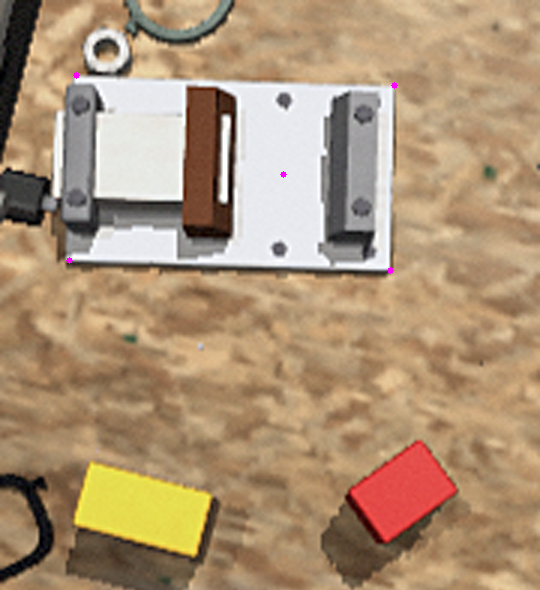

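The gap mark sits midway between the pad's inner edge (crop x≈237) and the stop's (≈325), so the fixture fit looks right. I'll grip blue across its 44 mm thickness with the finger tips 45 mm up, so they stay above the jaws when it is placed.

```bash
cat > go.py <<'E'
# python3 go.py x y z yawdeg(tool y axis, mod 180): slide & rotation in move units
import sys
from h import *
x,y,z,a=map(float,sys.argv[1:]);s=ctrl.observe()
R=cv2.Rodrigues(s["tcp_rot"])[0]
c=[]
for k in(0,180):
    t=np.radians(a+k);Y=np.array([np.cos(t),np.sin(t),0]);Z=np.array([0,0,-1.]);T=np.c_[np.cross(Y,Z),Y,Z]
    c.append(cv2.Rodrigues(R.T@T)[0].ravel())
r=min(c,key=np.linalg.norm)
print("slide",np.round(R.T@(np.array([x,y,z])-s["ee_pos"])/.03,2),"rot",np.round(np.degrees(r)/5,2),"pos",np.round(s["ee_pos"],4),"w",s["gripper_width"],"F",np.round(s["ft_force"],1),"t",s["clock"])
E
python3 go.py .3652 .3571 .15 103.5
```

```text
slide [5.74 3.96 2.69] rot [ 0.01  0.   -7.89] pos [0.2624 0.5394 0.2307] w 0.0854987410276782 F [-0.  -0.4  0.8] t 0.2
```

{"method": "carry_out", "body": {"plan": [{"fingers": 85, "slide": [1, 0.7, 0.4], "rotation": [0, 0, -1.4]}, {"fingers": 85, "slide": [2.2, 1.5, 0.9], "rotation": [0, 0, -3]}, {"fingers": 80, "slide": [3.4, 2.3, 1.5], "rotation": [0, 0, -4.6]}, {"fingers": 75, "slide": [4.6, 3.1, 2], "rotation": [0, 0, -6.2]}, {"fingers": 70, "slide": [5.74, 3.96, 2.69], "rotation": [0, 0, -7.89]}, {"fingers": 70, "slide": [5.74, 3.96, 2.69], "rotation": [0, 0, -7.89]}, {"fingers": 70, "slide": [5.74, 3.96, 2.69], "rotation": [0, 0, -7.89]}, {"fingers": 70, "slide": [5.74, 3.96, 2.69], "rotation": [0, 0, -7.89]}], "force": 30}}

```text
clock: 1.0
ee_pos: [0.3653, 0.3581, 0.1513]
tcp_rot: [-3.119, -0.368, -0.001]
ft_force: [-0.1, 0.2, 1.1]
gripper_width: 0.07
```

```bash
python3 - <<'E'
from h import *
f=grab("scene");cv2.imwrite("pics/s1.png",f["frame"])
E
python3 go.py .3652 .3571 .045 103.5
```

```text
slide [-0.01  0.04  3.54] rot [-0.01 -0.01  0.  ] pos [0.3652 0.3584 0.1513] w 0.07009318281062529 F [-0.3 -0.2  0.4] t 1.05
```

View pics/s1.png

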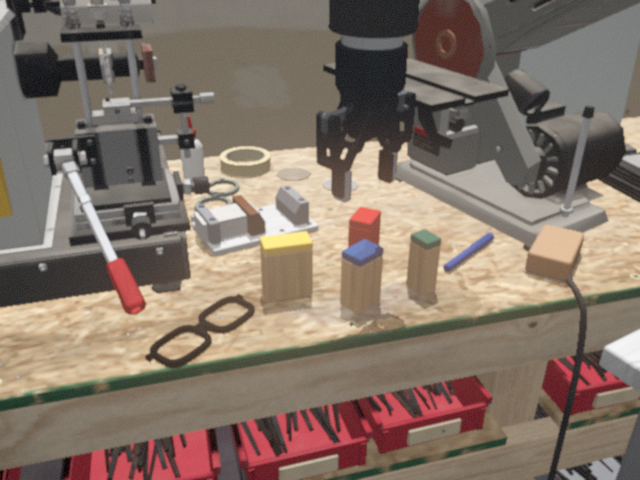

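The fingers, with tips at (342,195) and (386,180), hang open above the blue block (362,250) and straddle its thickness. Lowering and gripping next.

{"method": "carry_out", "body": {"plan": [{"fingers": 70, "slide": [0, 0.03, 1], "rotation": [0, 0, 0]}, {"fingers": 70, "slide": [0, 0.03, 2], "rotation": [0, 0, 0]}, {"fingers": 70, "slide": [0, 0.03, 3], "rotation": [0, 0, 0]}, {"fingers": 70, "slide": [0, 0.03, 3.54], "rotation": [0, 0, 0]}, {"fingers": 70, "slide": [0, 0.03, 3.54], "rotation": [0, 0, 0]}, {"fingers": 55, "slide": [0, 0.03, 3.54], "rotation": [0, 0, 0]}, {"fingers": 36, "slide": [0, 0.03, 3.54], "rotation": [0, 0, 0]}, {"fingers": 36, "slide": [0, 0.03, 3.54], "rotation": [0, 0, 0]}], "force": 30}}

```text
clock: 1.85
ee_pos: [0.366, 0.3576, 0.0462]
tcp_rot: [-3.117, -0.37, -0.003]
ft_force: [-1.2, 0.6, 2.1]
gripper_width: 0.0435
```

{"method": "carry_out", "body": {"plan": [{"fingers": 36, "slide": [0, 0, 0], "rotation": [0, 0, 0]}, {"fingers": 36, "slide": [0, 0, 0], "rotation": [0, 0, 0]}, {"fingers": 36, "slide": [0, 0, -0.5], "rotation": [0, 0, 0]}, {"fingers": 36, "slide": [0, 0, -1.2], "rotation": [0, 0, 0]}, {"fingers": 36, "slide": [0, 0, -2.2], "rotation": [0, 0, 0]}, {"fingers": 36, "slide": [0, 0, -3.2], "rotation": [0, 0, 0]}, {"fingers": 36, "slide": [0, 0, -4], "rotation": [0, 0, 0]}, {"fingers": 36, "slide": [0, 0, -4], "rotation": [0, 0, 0]}]}}

```text
clock: 2.65
ee_pos: [0.3667, 0.3575, 0.1694]
tcp_rot: [-3.115, -0.369, -0.007]
ft_force: [0.2, 0.5, -0.6]
gripper_width: 0.0438
```

```bash
python3 - <<'E'
from h import *
f=grab("scene");cv2.imwrite("pics/s2.png",f["frame"][100:400,150:500])
E
python3 go.py .6117 .3575 .165 87.56
```

```text
slide [7.97 1.9  0.07] rot [-0.03 -0.02  3.19] pos [0.3659 0.357  0.1668] w 0.04365159635997364 F [-0.5 -0.4 -1.4] t 2.7
```

View pics/s2.png

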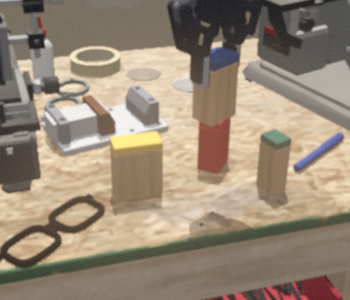

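The blue block (crop (215,90)) is lifted upright in the fingers, and the opening reads 43.7 mm. Now carrying it over the gap.

{"method": "carry_out", "body": {"plan": [{"fingers": 36, "slide": [0.8, 0.2, 0], "rotation": [0, 0, 0.4]}, {"fingers": 36, "slide": [2, 0.5, 0], "rotation": [0, 0, 0.9]}, {"fingers": 36, "slide": [3.3, 0.8, 0], "rotation": [0, 0, 1.4]}, {"fingers": 36, "slide": [4.6, 1.1, 0], "rotation": [0, 0, 1.9]}, {"fingers": 36, "slide": [5.9, 1.4, 0], "rotation": [0, 0, 2.4]}, {"fingers": 36, "slide": [7.1, 1.7, 0.05], "rotation": [0, 0, 2.9]}, {"fingers": 36, "slide": [7.97, 1.9, 0.07], "rotation": [0, 0, 3.19]}, {"fingers": 36, "slide": [7.97, 1.9, 0.07], "rotation": [0, 0, 3.19]}]}}

```text
clock: 3.5
ee_pos: [0.613, 0.3553, 0.1582]
tcp_rot: [3.137, -0.073, -0.007]
ft_force: [-0.4, -0.5, -2.5]
gripper_width: 0.0438
```

{"method": "carry_out", "body": {"plan": [{"fingers": 36, "slide": [0, 0, 0.7], "rotation": [0, 0, 0]}, {"fingers": 36, "slide": [0, 0, 1.5], "rotation": [0, 0, 0]}, {"fingers": 36, "slide": [0, 0, 1.9], "rotation": [0, 0, 0]}, {"fingers": 36, "slide": [0, 0, 1.9], "rotation": [0, 0, 0]}, {"fingers": 36, "slide": [0, 0, 1.9], "rotation": [0, 0, 0]}]}}

```text
clock: 4.0
ee_pos: [0.6113, 0.3569, 0.106]
tcp_rot: [3.141, -0.066, 0.001]
ft_force: [-0.2, 1.0, -0.3]
gripper_width: 0.0434
```

```bash
python3 go.py .6117 .3575 .056 87.56
python3 - <<'E'
from h import *
f=grab("scene");a=cv2.resize(f["frame"][130:270,160:360],None,fx=3,fy=3,interpolation=2)
cv2.imwrite("pics/s3.png",a)
f=grab("top");cv2.imwrite("pics/t3.png",cv2.resize(f["frame"][90:210,200:360],None,fx=4,fy=4,interpolation=2))
E
```

```text
slide [ 0.01 -0.02  1.67] rot [ 0.   -0.01  0.  ] pos [0.6113 0.3569 0.106 ] w 0.04342457201365892 F [-0.2  1.  -0.3] t 4.0
```

View pics/s3.png

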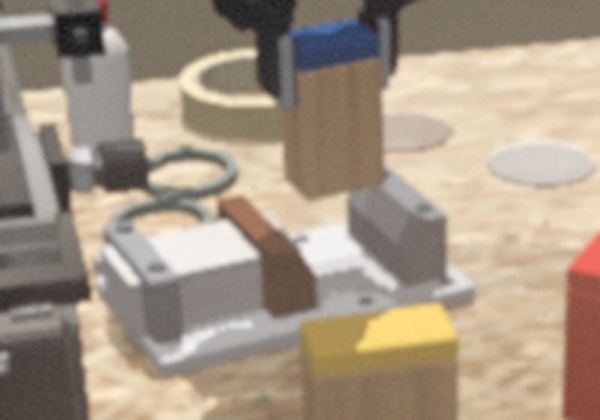

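View pics/t3.png

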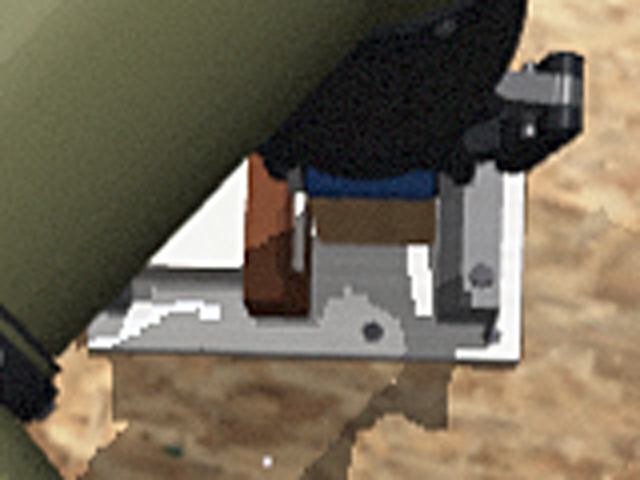

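From the top, the block's lower edge spans x≈316–433 and the gap floor about 310–437 at 4x zoom, so it is centred within 1 mm. The scene view shows it upright over the gap. Lowering.

{"method": "carry_out", "body": {"plan": [{"fingers": 36, "slide": [0, 0, 0.4], "rotation": [0, 0, 0]}, {"fingers": 36, "slide": [0, 0, 0.8], "rotation": [0, 0, 0]}, {"fingers": 36, "slide": [0, 0, 1.1], "rotation": [0, 0, 0]}, {"fingers": 36, "slide": [0, 0, 1.3], "rotation": [0, 0, 0]}, {"fingers": 36, "slide": [0, 0, 1.45], "rotation": [0, 0, 0]}, {"fingers": 36, "slide": [0, 0, 1.55], "rotation": [0, 0, 0]}, {"fingers": 36, "slide": [0, 0, 1.55], "rotation": [0, 0, 0]}]}}

```text
clock: 4.8
ee_pos: [0.6113, 0.3568, 0.0584]
tcp_rot: [3.14, -0.067, -0.001]
ft_force: [-0.6, -0.1, -1.1]
gripper_width: 0.0436
```

```bash
python3 go.py .6117 .3575 .056 87.56
```

```text
slide [ 0.01 -0.02  0.08] rot [ 0.  0. -0.] pos [0.6113 0.3568 0.0584] w 0.0436197072608772 F [-0.6 -0.1 -1.1] t 4.8
```

{"method": "carry_out", "body": {"plan": [{"fingers": 36, "slide": [0, 0, 0.04], "rotation": [0, 0, 0]}, {"fingers": 36, "slide": [0, 0, 0.07], "rotation": [0, 0, 0]}, {"fingers": 36, "slide": [0, 0, 0.08], "rotation": [0, 0, 0]}, {"fingers": 36, "slide": [0, 0, 0.08], "rotation": [0, 0, 0]}]}}

```text
clock: 5.2
ee_pos: [0.6114, 0.3569, 0.0565]
tcp_rot: [-3.141, 0.067, -0.0]
ft_force: [-0.1, 0.7, -1.6]
gripper_width: 0.0435
```

{"method": "carry_out", "body": {"plan": [{"fingers": 36, "slide": [0, 0, 0.03], "rotation": [0, 0, 0]}, {"fingers": 36, "slide": [0, 0, 0.05], "rotation": [0, 0, 0]}, {"fingers": 36, "slide": [0, 0, 0.05], "rotation": [0, 0, 0]}]}}

```text
clock: 5.5
ee_pos: [0.6116, 0.3569, 0.0563]
tcp_rot: [-3.141, 0.067, -0.002]
ft_force: [-2.5, -1.1, 4.8]
gripper_width: 0.0434
```

Contact with the floor shows at the expected height (upward force about 5 N, TCP at 0.056). Releasing gently to 56 mm and rising.

{"method": "carry_out", "body": {"plan": [{"fingers": 46, "slide": [0, 0, 0], "rotation": [0, 0, 0]}, {"fingers": 50, "slide": [0, 0, 0], "rotation": [0, 0, 0]}, {"fingers": 58, "slide": [0, 0, 0], "rotation": [0, 0, 0]}, {"fingers": 58, "slide": [0, 0, 0], "rotation": [0, 0, 0]}, {"fingers": 58, "slide": [0, 0, -0.3], "rotation": [0, 0, 0]}, {"fingers": 58, "slide": [0, 0, -0.9], "rotation": [0, 0, 0]}, {"fingers": 58, "slide": [0, 0, -1.7], "rotation": [0, 0, 0]}, {"fingers": 58, "slide": [0, 0, -2.5], "rotation": [0, 0, 0]}]}}

```text
clock: 6.3
ee_pos: [0.6114, 0.3568, 0.1312]
tcp_rot: [3.141, -0.067, 0.0]
ft_force: [0.4, 1.1, -0.2]
gripper_width: 0.058
```

{"method": "carry_out", "body": {"plan": [{"fingers": 58, "slide": [-1, 0, -0.6], "rotation": [0, 0, 0]}, {"fingers": 58, "slide": [-2.2, 0, -0.8], "rotation": [0, 0, 0]}, {"fingers": 58, "slide": [-3.4, 0, -1], "rotation": [0, 0, 0]}, {"fingers": 58, "slide": [-4.6, 0, -1.2], "rotation": [0, 0, 0]}, {"fingers": 58, "slide": [-5.8, 0, -1.5], "rotation": [0, 0, 0]}, {"fingers": 58, "slide": [-6.5, 0, -1.5], "rotation": [0, 0, 0]}, {"fingers": 58, "slide": [-6.5, 0, -1.5], "rotation": [0, 0, 0]}]}}

```text
clock: 7.0
ee_pos: [0.4149, 0.3659, 0.177]
tcp_rot: [-3.138, 0.063, -0.002]
ft_force: [1.0, 0.6, -0.4]
gripper_width: 0.058
```

Run:
```python
from m import *
s=grab("scene")["frame"];f=grab("top");im=f["frame"]
hsv=cv2.cvtColor(im,cv2.COLOR_BGR2HSV)
try:
    for z in(.09,): print(blob(f,cv2.inRange(hsv,(100,120,50),(130,255,255)),(293,148),z)[:2])
except Exception as e: print(e)
a=cv2.resize(im[90:220,190:370],(400,289));b=cv2.resize(s[130:330,140:460],(400,250))
o=np.zeros((540,400,3),np.uint8);o[:289]=a;o[289:539]=b
cv2.imwrite("pics/t4.png",o)
print(ctrl.observe()["ee_pos"])
```

```text
(array([0.60923322, 0.35729193]), (np.float32(89.350555), array([0.0309, 0.042 ], dtype=float32)))
[0.41648159 0.36549025 0.17591377]
```

View pics/t4.png

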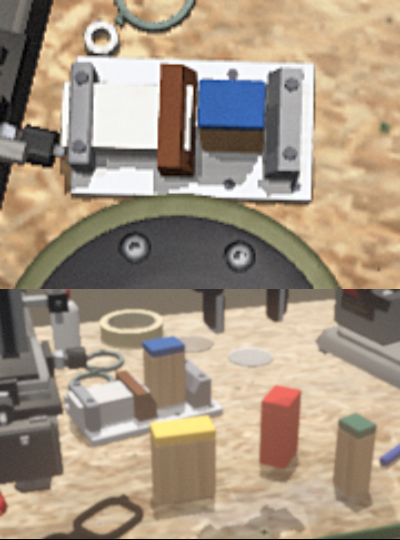

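The blue block stands upright between pad and stop, at (232,115) in the top crop, and the arm is clear of it. One last check that the other blocks did not move, then hand in.

Run:
```python
from m import *
f=grab("scene");im=f["frame"];hsv=cv2.cvtColor(im,cv2.COLOR_BGR2HSV);o=cv2.cvtColor(cv2.imread("pics/scene0.png"),cv2.COLOR_BGR2HSV)
for n,lo,hi,near in(("green",(65,60,30),(95,255,255),(425,238)),("yellow",(22,130,120),(35,255,255),(287,242))):
    print(n,*[blob(f,cv2.inRange(h,lo,hi),near,.08)[0] for h in(o,hsv)])
print(ctrl.sign_off())
```

```text
green [0.06011258 0.44337244] [0.06129065 0.44715555]Traceback (most recent call last):
  File "<stdin>", line 4, in <module>
  File "m.py", line 8, in blob
    c=min(cs,key=lambda c:np.hypot(*(c.reshape(-1,2).mean(0)-near)))
ValueError: min() iterable argument is empty
```

The colour masks missed in that view, so I'll compare the pictures directly around those two blocks.

Run:
```python
from h import *
a=cv2.cvtColor(cv2.imread("pics/scene0.png"),6).astype(np.float32);b=cv2.cvtColor(grab("scene")["frame"],6).astype(np.float32)
for n,(y0,y1,x0,x1) in dict(green=(225,300,400,448),yellow=(228,308,252,322)).items():
    print(n,cv2.phaseCorrelate(a[y0:y1,x0:x1].copy(),b[y0:y1,x0:x1].copy()),np.abs(a-b)[y0:y1,x0:x1].mean())
```

```text
green ((0.0333506379294235, 0.37498684701706253), 0.9080962716208564) 6.368889
yellow ((0.12533647148482174, -0.022030426862983177), 0.9540084325604968) 2.746607
```

Neither block moved: the shifts are under 0.4 px, and the rest of the difference is consistent with the arm's shadow.

```bash
python3 -c "
from rig import ctrl
print(ctrl.sign_off())"
```

```text
the job is handed in; nothing more can be done
None
```

I picked the blue block (44 mm, for the 50 mm gap), stood it upright in the gap and handed the job in at about 7 s on the robot's clock.

- **Seating:** The arm met the bed at the expected height, with about 5 N upward force. The final top view shows the block upright between the pad and the end stop.
- **Position:** It measured about 0.2 mm off the gap centre across the jaws and about 2.5 mm off along them. Its yaw read within about 2° of the fixture's.
- **Clearance:** The gripper is well away from the block and touching nothing.
- **Other blocks:** My first check that green and yellow had not moved failed, because its colour masks did not work in the scene view. A direct image comparison then showed shifts under 0.4 px for both. I did not measure the red block again after the move, but it still looks in place in the last picture.

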